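Clamp a drawer board square in a dovetail jig with its two wing knobs

TASK

The pine board lying on the dovetail jig is not home yet: push it gently along the deck until its far end sits flush and square against the upright board at the front of the jig. Then clamp it there by screwing the two wing knobs of the clamp bar down (clockwise) by turns, a little at a time, so that the bar comes down level, never with one end more than about 2.5 mm lower than the other. Leave both knobs hand-snug: stop as soon as a knob has turned distinctly stiff, so that both shoes grip the board firmly but do not crush it, and leave the other things on the bench where they are.

Things in the scene. Friction and masses are not known exactly. Their poses are not given: they have to be found in the camera images.
- jig: dovetail jig, fixed: aluminium body on a plywood riser (210 x 430 x 24 mm). Deck top 134 mm above the bench; deck from x = -75 to +85 mm and 370 mm wide (y). Origin on the bench under the jig's middle; x runs from the robot's side to the jig's front (far side), y left, z up
- stop_face (a point): middle of the near face (jig x = +85 mm) of the upright brown board already clamped at the jig's front, 230 mm wide, 18 mm thick, top edge 149 mm above the bench. The work's end must butt here. 7.5 mm above the deck; axes as the jig's
- board: loose pine board to clamp, 180 (x) x 230 (y) x 15 mm, 0.26 to 0.43 kg, flat on the deck under the bar, its near end overhanging the deck towards the robot. Origin under its middle, x away from the robot. Starts 12 to 28 mm short of home and up to 0.06 rad askew; its y does not matter. Pushed by two spread fingertips with 5 to 15 N it squares itself; one finger may jam it askew. Over 30 N is rough
- board_end (a point): middle of the board's far end face: 90 mm ahead (x) of its origin, 7.5 mm above its underside; axes as the board's
- bar: aluminium clamp bar, 40 (x) x 325 (y) x 14 mm, with a 6 mm high rib along its top between the knobs, lying across the jig over the board at jig x = +30 mm. Origin: middle of its underside; axes as the jig's when level (parallel to the deck). Slides down two studs at y = +140 and -140 mm; springs lift it, 5 to 10 N an end, so each end follows its knob
- shoe_left: wooden shoe, 36 x 40 x 10 mm, swivelling 0.03 rad under the bar at y = +95 mm; origin in the middle of its underside. Below it a worn cork facing reaches 2.9 to 4 mm lower (the two are worn differently; not measured) and presses on the board. At the start the cork is 3.2 to 5.3 mm above the board
- shoe_right: the same, at the bar's y = -95 mm
- wing_left (a point): black wing knob on the left stud (jig x = +30, y = +140 mm): an upright wing 60 mm long, 12 mm thick, its top 42 mm and its foot 8 mm above the bar's top face, to be pinched across its thickness. This point: on the screw's axis, 32 mm above the bar's top face, where to grip (the hub below is 20 mm wide). x along the wing, y across it, z up; turns and sinks with the knob
- wing_right (a point): the same on the right stud (jig y = -140 mm)
- knob_left: the left wing knob, origin on its axis at the bar's top face. Clockwise seen from above screws it and the bar's end down 12 mm a turn (1.9 mm a rad). It takes 0.05 to 0.08 N m while free; once the shoe presses, about 0.5 N m more a rad. Measured while it turns, 0.2 to 0.3 N m on each knob is hand-snug (30 to 50 N a shoe); under 0.15 is loose, over 0.4 crushes
- knob_right: the same for the right knob. A knob stays where it is left. Its friction keeps some torque in the grip after a turn stops, so the reading is true only during or just after a small turn clockwise
- pencil: flat red carpenter's pencil, 171 x 14 x 8 mm, lying; origin under its middle
- tape: yellow tape measure, 66 x 36 x 62 mm, standing; origin under its middle
- template: aluminium comb template of the jig, 345 x 76 x 6 mm, lying flat with 13 fingers; origin under its middle
- mallet: wooden mallet lying flat, handle 230 mm, head 68 x 125 x 70 mm; origin under its middle
- glue: white glue bottle, 54 mm across, 165 mm high, standing; origin under its middle
- offcut: small brown wood offcut, 85 x 55 x 18 mm, lying; origin under its middle
- square: try square lying flat, stock 115 mm, blade 150 mm; origin under the stock's middle
- can: blue tin with a yellow band, 84 mm across, 110 mm high, standing; origin under its middle

How it is judged:
By the outcome, as a careful person would: the job done as asked, in the order asked, and still so for the second after the job is handed in, with the robot touching nothing.
It also fails if it takes over 72 s, if anything falls off the work surface, if the arm or the gripper's body presses on something with over 40 N, if the wrist force passes 120 N, or if a joint passes its speed limit or range.

ROBOT

A 6-joint arm with a two-finger parallel gripper is mounted at the origin on the work surface. World frame = base frame: x ahead of the robot, y to its left, z up, the work surface at z = 0. Lengths are in mm, angles in degrees, forces in N, time in s.
With the tool pointing down it reaches from about 250 to 800 mm from the base axis. Payload 3.9 kg.
Tool frame: the origin (TCP) lies on the centre line of the jaws, within the pads' length; the fingertips stand 17 mm ahead of it and the grasp point (between the pads) lies 2 mm behind it; z points along the fingers, y is the line along which they close (so a half turn about z gives the same grasp; the last joint's range is limited). The gripper opens to 85 mm and grips with 20 to 120 N. Pads are 22 mm wide; open, the fingers measure 114 mm over their backs; the gripper's body (76 mm by 85 mm) begins 54 mm behind the grasp point. The pads swing forward as they close: fully open they stand 13 mm farther back than shut.
Start: joints at [-71.276, 14.897, -7.913, 67.191, 0, 90], TCP at [168.528, -497.206, 248.304] pointing down, gripper open.
Joint ranges: [-159.42, 159.42], [-47.68, 98.78], [-73.54, 78.23], [-108.79, 121.32], [-90, 84.71], [-180, 180]. Speed limits (degrees/s): [147.25, 147.25, 180, 180, 180, 180].

INTERFACE

Orientations are given as a 3x3 rotation matrix whose columns are the frame's x, y, z axes.
In Python, from cell import bot, imaging, recognise gives the robot as it stands.
- The arm moves only by the tool move_arm, never from a script. Its argument "steps" is one flat list of numbers, 7 for each row, row after row: the shift along the tool's x, y, z in m, then the turn, a rotation vector about the tool's x, y, z in degrees, then the opening, from -1 (shut) to 1 (fully open), so that 0 is half open. In form: [x, y, z, ax, ay, az, gripper, x, y, z, ax, ay, az, gripper, ...]. A call has 1 to 12 rows; each row shifts and turns the commanded pose from where the row before left it, along the tool's axes as they then stand; what a row does not reach is not made up. A row lasts 1/8 s, in which the tool goes at most 62.5 mm and 10.7 degrees, less where a joint would pass 70% of its speed; a pose out of reach is approached as far as the arm can. A call is refused whole if a number of a shift passes 0.0625 or a number of a turn 10.7, either way. A call with a gripper value outside its range is refused whole. The fingers move at their own pace and stop on an object; the grip force is fixed at half the most. Time passes only in rows, so rows that do not move let the fingers close. It gives the time, the measured TCP pose, the force, the opening and the grip force at its end, in the units of the state.
- bot.sense(): the state, without advancing time (a new reading comes with each control period).
- imaging.get_image(name): name is "scene" or "top" or "wrist"; returns the picture (480x640x3 uint8, red, green, blue); there is no depth.
- imaging.camera_params(name): a dict with "fov_y" (degrees; the focal length in pixels is half the picture's height over the tangent of half this angle, whatever the lens; pixels are square), "cx", "cy" (the principal point, pixels), "R" (3x3) and "t" (3): a world point X has camera coordinates R X + t. Camera axes: x right, y down, z forward; pixel columns grow to the right and rows downward; lengths in mm; the calibration is good to about 2 mm. A picture is of the moment at which its call begins: read the wrist's pose just before it. camera_params takes no time and is no camera call; for the wrist camera it gives the pose at the moment of the call.
- bot.hand_in(): hands the job in; it is judged then, once.
Trained networks look in the newest picture that a camera, given by its name, has taken for a name from the list of things; names that differ only in an ending like _2 or _b are one class to them, and where a whole thing is asked for, a point or a joint stands for the part that bears it (a point fixed in the world has none). Each returns a list of dicts, best first, with "conf" (0 to 1); they miss things now and then, are a little off and sometimes report something else, mostly with a low value. They report only what shows in the picture. A call takes as long as a camera call.
- recognise(camera, target): "box" ([centre column, centre row, width, height] in pixels, round what is visible of it).
The state is a dict: "time_s": time; "qpos": joint angles; "joint_vel": joint speeds; "joint_efforts": joint torques, N m; "ee_pos": TCP position; "tool_rot": TCP orientation; "contact_force": force on the tool from outside, world axes, zero at the start; "wrist_torque": the same for the moment, N m; "finger_gap": finger opening in mm; "grasp_force": force on a finger pad.
Only numpy, scipy, OpenCV 4.12 (cv2) and the standard library are available. Lean on these libraries where they do the work, as an engineer would, in place of code of your own. Each camera call takes 0.05 s, during which the arm holds its last target. There are 200 camera calls.

## Working session

There is one attempt and no reset: what is moved stays moved. The work goes in short steps, Python scripts to look and compute and a tool call to move; the robot and the scene stay as the last step left them, time stands still between calls to the robot, and variables do not carry over. Pictures are saved under pics/ and viewed, at most 10 in all, crops included, and the job is handed in when it is done.

Besides the shell and the picture viewer there is one more tool, called after ">>>" as name(argument=value, ...) on one line, values as JSON. move_arm: Moves the arm, as the interface text tells. Its arguments: {"type":"object","properties":{"steps":{"type":"array","items":{"type":"number"}}},"required":["steps"]}

```bash
mkdir -p pics; ls; cat > h.py <<'E'
import numpy as np,cv2
from cell import bot,imaging,recognise
def ray(cam,u,v,z,p=None):
    p=p or imaging.camera_params(cam); f=240/np.tan(np.radians(p['fov_y'])/2)
    R=np.array(p['R']);t=np.array(p['t']);d=R.T@np.array([(u-p['cx'])/f,(v-p['cy'])/f,1]);c=-R.T@t
    return c+d*(z-c[2])/d[2]
def proj(cam,X,p=None):
    p=p or imaging.camera_params(cam); f=240/np.tan(np.radians(p['fov_y'])/2)
    q=np.array(p['R'])@np.array(X,float)+np.array(p['t']);return q[:2]/q[2]*f+[p['cx'],p['cy']]
def save(cam,n):
    im=imaging.get_image(cam);cv2.imwrite('pics/'+n+'.png',im[:,:,::-1]);return im
E
python3 - <<'E'
from h import *
np.set_printoptions(precision=1,suppress=True)
a=save('top','top0');b=save('scene','scene0')
cv2.imwrite('pics/both.png',np.vstack([a,b])[:,:,::-1][:, :] if 0 else a[:,:,::-1])
for c in('top','scene'):
  p=imaging.camera_params(c);R=np.array(p['R']);print(c,p['fov_y'],-R.T@np.array(p['t']),R)
  for n in('jig','board','bar','wing_left','wing_right','shoe_left','glue','can','tape','mallet'):
    r=recognise(c,n)
    for k in r[:2]: print(n,round(k['conf'],2),np.array(k['box']), ray(c,*k['box'][:2],{'bar':160,'wing_left':200,'wing_right':200,'board':149}.get(n,134)))
s=bot.sense();print(s['time_s'],s['ee_pos'],s['tool_rot'])
E
```

```text
pics
top 51.75525146014001 [ 400.2  -37.7 1129.9] [[-0.  -1.  -0. ]
 [-1.   0.  -0.1]
 [ 0.1 -0.  -1. ]]
jig 0.64 [360.8 199.8  25.   30.2] [ 608.6 -122.8  134. ]
jig 0.55 [419.1 233.6  42.9 145.1] [ 537.4 -239.8  134. ]
board 0.97 [282.4 247.7 117.1  69.3] [509.9  36.9 149. ]
board 0.24 [215.3 198.4  18.3  33.5] [611.5 172.2 149. ]
bar 0.81 [289.6 204.3 165.3  22. ] [595.5  21.5 160. ]
wing_left 0.69 [214.2 199.7  16.3  34.3] [598.  163.3 200. ]
wing_left 0.15 [359.6 201.9  27.3  26.2] [ 590.7 -114.8  200. ]
wing_right 0.53 [361.5 200.6  25.7  30.1] [ 593.2 -118.5  200. ]
wing_right 0.44 [283.3 248.3 119.2  71.7] [503.   31.3 200. ]
glue 0.96 [413.6 326.2  34.5  27.5] [ 351.8 -222.4  134. ]
can 0.59 [162.4 323.1  53.9  41. ] [363.3 276.9 134. ]
tape 0.6 [292.5 308.7  26.4  31.4] [388.9  18.  134. ]
mallet 0.89 [486.9 279.6  61.5 133.9] [ 442.7 -372.8  134. ]
scene 52.09516222150847 [905.9 572.4 782.3] [[-0.9  0.5  0. ]
 [ 0.3  0.6 -0.8]
 [-0.4 -0.6 -0.7]]
jig 0.92 [321.  325.2 211.6 232. ] [618.5 113.6 134. ]
jig 0.23 [504.3 368.   64.6  74.4] [415.8 336.2 134. ]
board 0.77 [343.4 281.6 149.1 113.1] [537.2  58.2 149. ]
wing_left 0.62 [352.4 311.4  33.5  40.1] [591.  161.9 200. ]
wing_right 0.69 [272.8 220.4  32.   21.5] [ 592.5 -108.1  200. ]
wing_right 0.29 [340.8 200.2  25.1  54.3] [443.6 -97.5 200. ]
shoe_left 0.43 [326.6 318.2   9.1  15. ] [602.1 105.3 134. ]
glue 0.89 [339.3 199.5  20.2  50.8] [ 392.7 -177.4  134. ]
can 0.8 [503.4 366.8  64.1  75.6] [415.4 333.9 134. ]
can 0.71 [344.4 282.4 149.2 116.4] [528.   48.7 134. ]
tape 0.55 [404.6 276.2  18.5  18.2] [421.3  93.2 134. ]
mallet 0.88 [266.9 203.1 106.3  61.1] [ 539.7 -247.8  134. ]
1.1 [ 168.5 -497.2  248.3] [[ 0.9  0.3  0. ]
 [ 0.3 -0.9 -0. ]
 [ 0.   0.  -1. ]]
```

View pics/top0.png

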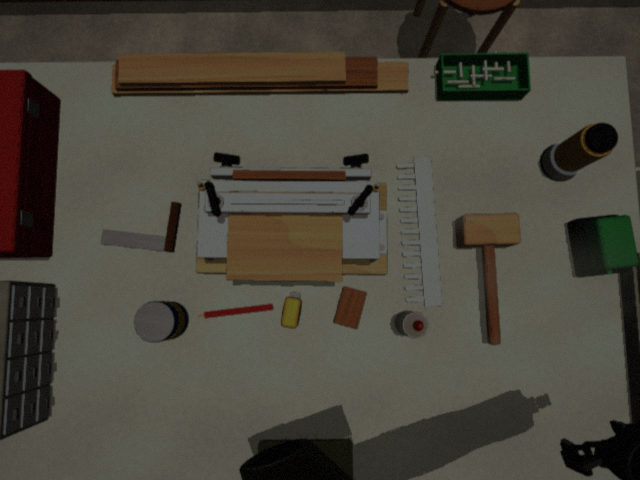

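View pics/scene0.png

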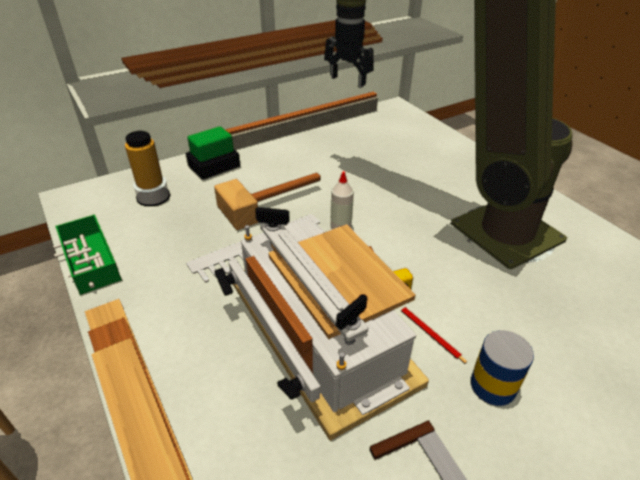

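```bash
python3 - <<'E'
from h import *
a=cv2.imread('pics/top0.png')[150:290,192:392]
a=cv2.resize(a,None,fx=4,fy=4,interpolation=cv2.INTER_CUBIC)
cv2.imwrite('pics/crop.png',cv2.convertScaleAbs(a,alpha=1.5,beta=10))
E
```

```text
(no output)
```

View pics/crop.png

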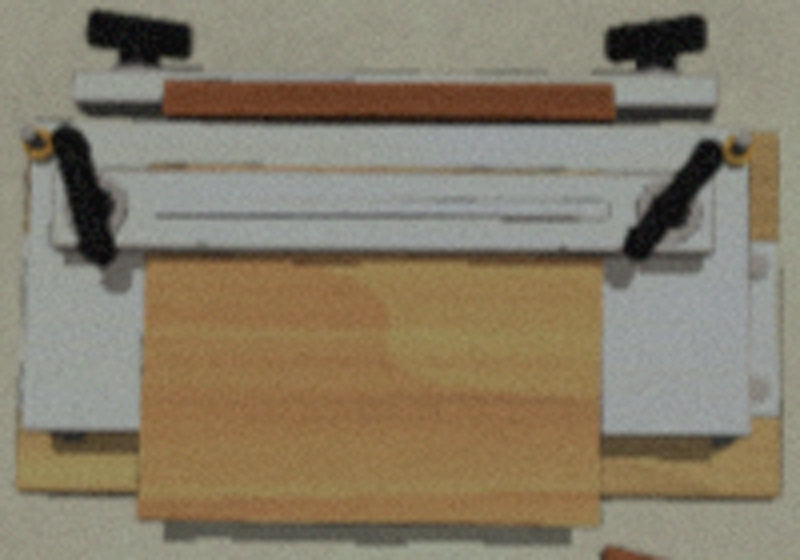

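```bash
python3 - <<'E'
from h import *
np.set_printoptions(precision=1,suppress=True)
g=lambda u,v,z:ray('top',192+u/4-.375,150+v/4-.375,z)[:2]
for n,u,v,z in [('barNL',53,246,181),('barNR',712,252,181),('barFL',56,166,181),('barFR',713,174,181),
 ('stopL',165,117,149),('stopR',613,120,149),('deckNL',22,430,134),('deckNR',749,434,134),('boardNL',139,520,149),('boardNR',600,525,149),
 ('boardmidL',146,258,149),('boardmidR',602,258,149),
 ('wLfar',66,140,220),('wLnear',102,252,220),('wRfar',708,152,220),('wRnear',637,248,220)]: print(n,g(u,v,z))
for n in('pencil','offcut','tape','glue','can'):
  r=recognise('top',n)
  if r: b=r[0]['box'];print(n,r[0]['conf'],b,ray('top',*b[:2],60))
E
```

```text
barNL [579.6 185.3]
barNR [ 573.2 -135.4]
barFL [619.3 184.5]
barFR [ 611.8 -136.8]
stopL [651.5 137.1]
stopR [647.4 -90.1]
deckNL [494.3 210.3]
deckNR [ 488.3 -156.8]
boardNL [447.5 147.9]
boardNR [442.6 -80.2]
boardmidL [579.  145.9]
boardmidR [576.5 -83.3]
wLfar [622.7 170.8]
wLnear [569.1 153.2]
wRfar [ 613.7 -130.6]
wRnear [568.3 -96.5]
pencil 0.57 [236.2, 311.6, 75.3, 12.1] [383.2 142.8  60. ]
offcut 0.95 [351.2, 307.9, 32.2, 40.9] [ 388.4 -103.7   60. ]
tape 0.6 [292.5, 308.7, 26.4, 31.4] [388.   22.2  60. ]
glue 0.96 [413.6, 326.2, 34.5, 27.5] [ 348.2 -236.2   60. ]
can 0.59 [162.4, 323.1, 53.9, 41.0] [360.5 300.3  60. ]
```

```bash
cat >> h.py <<'E'
np.set_printoptions(precision=3,suppress=True)
def to(X,yaw=None):
    "tool-frame delta (mm) and turn about tool z (deg) to put TCP at X with tool x at world yaw"
    s=bot.sense();R=np.array(s['tool_rot']);y=np.degrees(np.arctan2(R[1,0],R[0,0]))
    print('t',s['time_s'],'pos',np.array(s['ee_pos']),'yaw',round(y,2),'q6',np.array(s['qpos']),'tilt',R[2])
    print('F',np.array(s['contact_force']),'T',np.array(s['wrist_torque']),'gap',s['finger_gap'],s['grasp_force'])
    if X is not None: print('delta tool mm',R.T@(np.array(X)-s['ee_pos']),'turn',None if yaw is None else -(yaw-y))
E
python3 -c "
from h import *
to([422,34,215],-1.05)
g=lambda u,v,z:ray('top',192+u/4-.375,150+v/4-.375,z)[:2]
for z in(150,170,190):print(z,g(738,145,z),proj('scene',[*g(738,145,z),z]),proj('scene',[*g(38,143,z),z]))"
```

```text
t 1.35 pos [ 168.53  -497.198  248.307] yaw 18.72 q6 [-71.275  14.896  -7.914  67.19   -0.001  90.001] tilt [-0.  0. -1.]
F [-0.859  0.426  0.23 ] T [ 0.07  -0.025  0.039] gap 85.27714757495562 0.0
delta tool mm [ 410.576 -421.718   33.296] turn 19.774074698204213
150 [ 633.576 -153.004] [245.665 234.584] [339.506 361.359]
170 [ 628.813 -150.651] [247.457 226.694] [340.895 349.863]
190 [ 624.051 -148.299] [249.296 218.596] [342.315 338.118]
```

>>> move_arm(steps=[0.041, -0.0422, 0.001, 0, 0, 0, 1, 0.041, -0.0422, 0.001, 0, 0, 0, 1, 0.041, -0.0422, 0.001, 0, 0, 0, 1, 0.041, -0.0422, 0.001, 0, 0, 0, 1, 0.041, -0.0422, 0.001, 0, 0, 0, 1, 0.041, -0.0422, 0.001, 0, 0, 0, 1, 0.041, -0.0422, 0.001, 0, 0, 0, 1, 0.041, -0.0422, 0.001, 0, 0, 0, 1, 0.041, -0.0422, 0.001, 0, 0, 0, 1, 0.0415, -0.042, 0.001, 0, 0, 0, 1, 0, 0, 0.011, 0, 0, 9.9, 1, 0, 0, 0.011, 0, 0, 9.9, 1])

```text
time_s: 2.85
ee_pos: [422.8, 11.7, 216.1]
tool_rot: [[1.0, 0.013, 0.0], [0.013, -1.0, 0.021], [0.0, -0.021, -1.0]]
contact_force: [-0.6, -1.2, -1.0]
finger_gap: 85.3
grasp_force: 0.0
```

```bash
python3 -c "
from h import *
save('wrist','w1');p=imaging.camera_params('wrist')
for X in([422,34,142],[445,34,149],[445,-80,149],[447,148,149]):print(proj('wrist',X))
to([422,34,140],-1.05)"
```

```text
[266.916 261.243]
[263.581 220.753]
[509.903 224.104]
[ 20.216 213.333]
t 2.9 pos [421.482   8.275 214.709] yaw 0.51 q6 [  0.365   5.995 -24.459  59.686   1.056 179.853] tilt [-0.002 -0.018 -1.   ]
F [-0.377 -2.716 -1.38 ] T [-0.056  0.09  -0.042] gap 85.06283081910576 0.0
delta tool mm [  0.927 -24.337  75.168] turn 1.5617266428099255
```

View pics/w1.png

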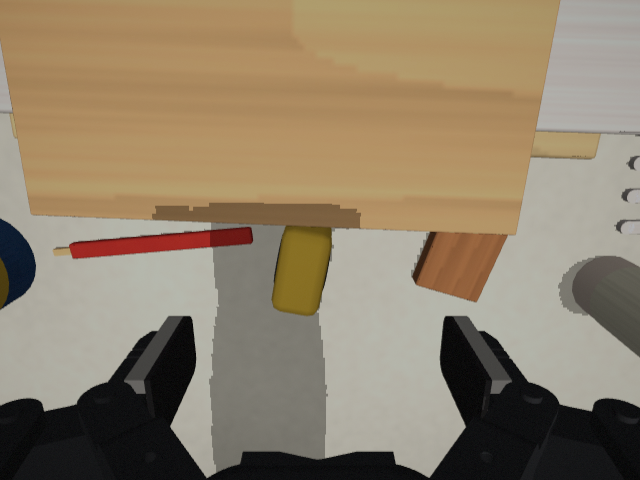

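>>> move_arm(steps=[0.0, -0.024, 0, 0, 0, -5, 1, 0, 0, 0, 0, 0, -10.6, 1, 0, 0, 0, 0, 0, -10.6, 1, 0, 0, 0, 0, 0, -10.6, 1, 0, 0, 0, 0, 0, -10.6, 1, 0, 0, 0, 0, 0, -10.6, 1, 0, 0, 0, 0, 0, -10.6, 1, 0, 0, 0, 0, 0, -10.6, 1, 0, 0, 0, 0, 0, -10.6, 1, 0, 0, 0, 0, 0, -10.6, 1, 0, 0, 0, 0, 0, -10.6, 1, 0, 0, 0, 0, 0, -10.6, 1])

```text
time_s: 4.4
ee_pos: [421.9, 33.8, 217.0]
tool_rot: [[-0.537, 0.843, -0.0], [0.843, 0.537, 0.02], [0.017, 0.011, -1.0]]
contact_force: [-0.4, 0.2, -0.9]
finger_gap: 85.6
grasp_force: 0.0
```

```bash
python3 -c "
from h import *
to([418,34,140],178.95)"
```

```text
t 4.4 pos [421.879  33.842 217.007] yaw 122.51 q6 [  3.75    5.922 -24.184  59.83    1.166  61.248] tilt [ 0.017  0.011 -1.   ]
F [-0.386  0.196 -0.897] T [-0.033  0.044  0.043] gap 85.56160046253763 0.0
delta tool mm [ 0.886 -4.017 76.995] turn -56.44199587889179
```

>>> move_arm(steps=[0, 0, 0, 0.62, -0.97, 0, 1, 0.001, -0.004, 0.0125, 0, 0, -9.4, 1, 0, 0, 0.0125, 0, 0, -9.4, 1, 0, 0, 0.0125, 0, 0, -9.4, 1, 0, 0, 0.0125, 0, 0, -9.4, 1, 0, 0, 0.0125, 0, 0, -9.4, 1, 0, 0, 0.0125, 0, 0, -9.4, 1, 0, 0, 0, 0, 0, 0, 1])

```text
time_s: 5.4
ee_pos: [417.1, 32.6, 141.2]
tool_rot: [[-1.0, 0.029, -0.003], [0.029, 1.0, -0.0], [0.003, -0.0, -1.0]]
contact_force: [0.7, 0.0, 0.4]
finger_gap: 85.4
grasp_force: 0.0
```

```bash
python3 -c "
from h import *
save('wrist','w2')
to([418,34,140],178.95)"
```

```text
t 5.45 pos [417.619  32.659 141.733] yaw 178.3 q6 [  4.474   9.281 -32.507  48.297  -0.003   6.176] tilt [ 0.001 -0.    -1.   ]
F [-0.437  0.002 -0.52 ] T [-0.006  0.058  0.001] gap 85.27208177303463 0.0
delta tool mm [-0.344  1.352  1.732] turn -0.6519527542864978
```

View pics/w2.png

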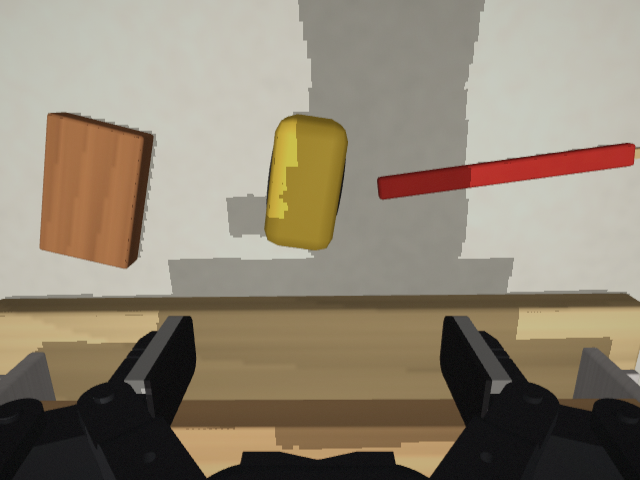

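>>> move_arm(steps=[-0.005, 0.001, 0.003, 0, 0, -0.6, 1, -0.005, 0, 0, 0, 0, 0, 1, -0.002, 0, 0, 0, 0, 0, 1, -0.002, 0, 0, 0, 0, 0, 1, -0.002, 0, 0, 0, 0, 0, 1, -0.002, 0, 0, 0, 0, 0, 1])

```text
time_s: 6.2
ee_pos: [434.5, 32.9, 138.5]
tool_rot: [[-1.0, 0.015, -0.003], [0.015, 1.0, -0.001], [0.003, -0.001, -1.0]]
contact_force: [-4.1, -0.8, 3.3]
finger_gap: 85.3
grasp_force: 2.0
```

>>> move_arm(steps=[-0.002, 0, 0, 0, 0, 0, 1, -0.002, 0, 0, 0, 0, 0, 1, -0.002, 0, 0, 0, 0, 0, 1])

```text
time_s: 6.58
ee_pos: [442.2, 33.3, 138.6]
tool_rot: [[-1.0, 0.015, -0.001], [0.015, 1.0, 0.001], [0.001, 0.001, -1.0]]
contact_force: [-1.3, 0.0, -1.3]
finger_gap: 85.3
grasp_force: 0.8
```

>>> move_arm(steps=[-0.002, 0, 0, 0, 0, 0, 1, -0.002, 0, 0, 0, 0, 0, 1, -0.002, 0, 0, 0, 0, 0, 1])

```text
time_s: 6.95
ee_pos: [448.1, 33.1, 138.8]
tool_rot: [[-1.0, 0.015, -0.001], [0.015, 1.0, 0.0], [0.001, 0.0, -1.0]]
contact_force: [-0.8, -0.4, -0.8]
finger_gap: 85.7
grasp_force: 0.8
```

>>> move_arm(steps=[-0.002, 0, 0, 0, 0, 0, 1, -0.002, 0, 0, 0, 0, 0, 1])

```text
time_s: 7.2
ee_pos: [452.1, 33.0, 138.8]
tool_rot: [[-1.0, 0.015, -0.001], [0.015, 1.0, 0.0], [0.001, 0.0, -1.0]]
contact_force: [-1.2, 0.8, -2.1]
finger_gap: 85.4
grasp_force: 0.8
```

>>> move_arm(steps=[-0.002, 0, 0, 0, 0, 0, 1, -0.001, 0, 0, 0, 0, 0, 1])

```text
time_s: 7.45
ee_pos: [455.1, 32.9, 138.8]
tool_rot: [[-1.0, 0.015, -0.001], [0.015, 1.0, 0.0], [0.001, 0.0, -1.0]]
contact_force: [-2.2, -0.1, -0.5]
finger_gap: 85.6
grasp_force: 1.0
```

>>> move_arm(steps=[-0.001, 0, 0, 0, 0, 0, 1, -0.001, 0, 0, 0, 0, 0, 1])

```text
time_s: 7.7
ee_pos: [456.9, 32.9, 138.8]
tool_rot: [[-1.0, 0.015, -0.001], [0.015, 1.0, 0.0], [0.001, 0.0, -1.0]]
contact_force: [-2.3, -0.2, -0.7]
finger_gap: 85.7
grasp_force: 1.0
```

>>> move_arm(steps=[-0.001, 0, 0, 0, 0, 0, 1, -0.001, 0, 0, 0, 0, 0, 1])

```text
time_s: 7.95
ee_pos: [459.0, 32.9, 138.8]
tool_rot: [[-1.0, 0.015, -0.001], [0.015, 1.0, 0.0], [0.001, 0.0, -1.0]]
contact_force: [-2.2, 0.2, 0.2]
finger_gap: 85.6
grasp_force: 1.1
```

>>> move_arm(steps=[-0.001, 0, 0, 0, 0, 0, 1, -0.001, 0, 0, 0, 0, 0, 1])

```text
time_s: 8.2
ee_pos: [459.3, 32.9, 138.8]
tool_rot: [[-1.0, 0.015, -0.004], [0.015, 1.0, 0.0], [0.004, 0.0, -1.0]]
contact_force: [-8.0, -0.1, 7.0]
finger_gap: 85.3
grasp_force: 4.0
```

>>> move_arm(steps=[-0.0007, 0, 0, 0, 0, 0, 1, -0.0007, 0, 0, 0, 0, 0, 1])

```text
time_s: 8.45
ee_pos: [459.3, 32.9, 138.7]
tool_rot: [[-1.0, 0.015, -0.006], [0.015, 1.0, 0.0], [0.006, 0.0, -1.0]]
contact_force: [-10.1, 0.8, 7.9]
finger_gap: 85.4
grasp_force: 5.1
```

>>> move_arm(steps=[-0.001, 0, 0, 0, 0, 0, 1, 0, 0, 0, 0, 0, 0, 1])

```text
time_s: 8.7
ee_pos: [459.3, 32.9, 138.4]
tool_rot: [[-1.0, 0.015, -0.008], [0.015, 1.0, 0.0], [0.008, 0.0, -1.0]]
contact_force: [-11.1, 0.6, 8.5]
finger_gap: 85.3
grasp_force: 5.6
```

```bash
python3 - <<'E'
from h import *
a=save('top','top2');b=save('scene','sc2')
to([430,33,290],-18.5+180)
a=a[150:290,192:392,::-1];a=cv2.resize(a,None,fx=3,fy=3,interpolation=cv2.INTER_CUBIC)
b=b[225:345,225:425,::-1];b=cv2.resize(b,None,fx=3,fy=3,interpolation=cv2.INTER_CUBIC)[:180]
cv2.imwrite('pics/c2.png',cv2.convertScaleAbs(np.vstack([a,b]),alpha=1.5,beta=10))
E
```

```text
t 8.8 pos [459.304  32.869 138.461] yaw 179.15 q6 [  4.055  13.516 -27.403  49.529   0.058   4.901] tilt [ 0.008  0.    -1.   ]
F [-11.123   0.919   8.886] T [ 0.075  2.023 -0.063] gap 85.4273855584143 5.612797960639
delta tool mm [  30.495   -0.25  -151.304] turn 17.654303799568908
```

View pics/c2.png

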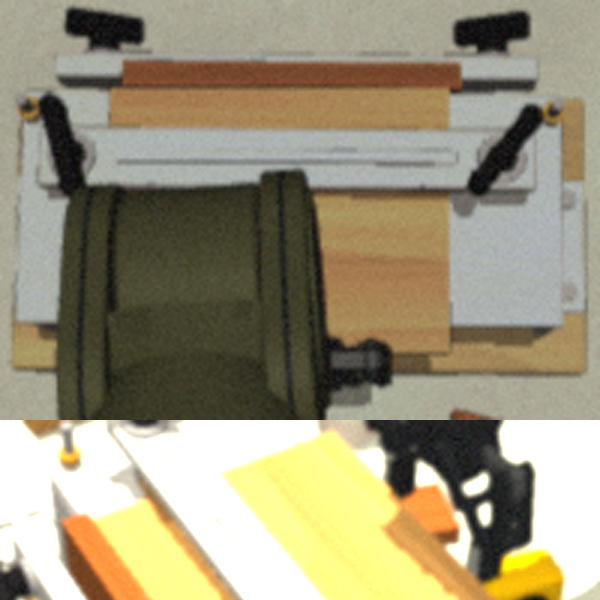

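>>> move_arm(steps=[0.027, 0, 0, 0, 0, 0, 1, 0, 0, -0.045, 0, 0, 0, 1, 0, 0, -0.045, 0, 0, 0, 1, 0, 0, -0.045, 0, 0, 0, 1, -0.04, 0.0333, 0, 0, 0, 0, 1, -0.04, 0.0333, 0, 0, 0, 0, 1, -0.04, 0.0333, 0, 0, 0, 0, 1, -0.04, 0.0333, 0, 0, 0, 0, 1, 0, 0, 0, 0, 0, -9.5, 0.3, 0, 0, 0, 0, 0, -9.5, 0.3, 0, 0, 0, 0, 0, 0, 0.3])

```text
time_s: 10.18
ee_pos: [599.5, 164.4, 273.8]
tool_rot: [[-0.951, -0.31, 0.001], [-0.31, 0.951, 0.001], [-0.001, 0.0, -1.0]]
contact_force: [-0.5, -0.6, -0.2]
finger_gap: 55.8
grasp_force: 0.0
```

```bash
python3 -c "
from h import *
save('wrist','w3')
r=recognise('wrist','wing_left')
for k in r:print(k,ray('wrist',*k['box'][:2],222))
print(proj('wrist',[597,163.5,222]))
to([597,163.5,213],198.2-360)"
```

```text
{'box': [320.2, 267.4, 56.7, 141.9], 'conf': 0.65} [591.268 162.282 222.   ]
[318.812 279.398]
t 10.275 pos [598.976 164.107 273.968] yaw -162.0 q6 [15.313 24.13   9.686 75.505  0.018 -2.691] tilt [-0.001  0.    -1.   ]
F [ 0.566 -0.809 -0.759] T [-0.032 -0.04  -0.036] gap 55.786133926781055 0.0
delta tool mm [ 2.122  0.017 60.966] turn -0.195654776434651
```

View pics/w3.png

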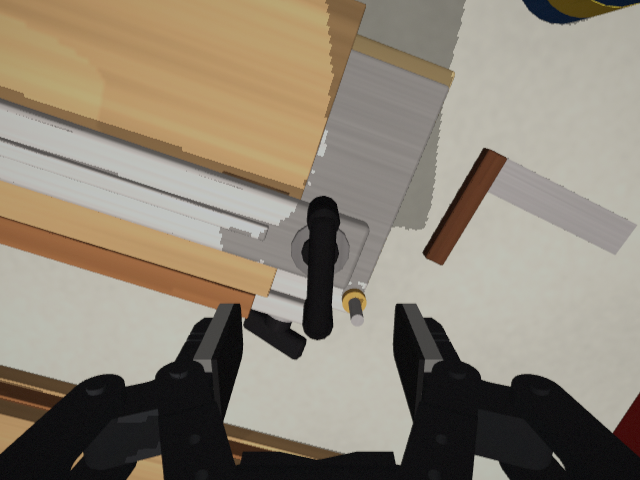

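```bash
python3 -c "
from h import *
p=imaging.camera_params('wrist');R=np.array(p['R']);print(-R.T@np.array(p['t']),R,p['fov_y'])
for z in(210,222):print(z,ray('wrist',322,198,z),ray('wrist',318,338,z),np.linalg.norm(ray('wrist',322,198,z)-ray('wrist',318,338,z)))
print('ring',ray('wrist',320,250,182))
for X in([598.1,164.8],[595,163]):print(proj('wrist',[*X,182]),proj('wrist',[*X,222]))
im=cv2.imread('pics/w3.png')[180:360,230:430];m=(im.max(2)<70).astype(np.uint8)
n,l,s,c=cv2.connectedComponentsWithStats(m);print([(s[i].tolist(),c[i]) for i in range(1,n) if s[i][4]>500])
"
```

```text
[522.841 138.887 399.111] [[-0.309  0.951 -0.001]
 [ 0.904  0.294  0.309]
 [ 0.294  0.095 -0.951]] 58.66461307304267
210 [563.503 154.119 210.   ] [632.732 174.754 210.   ] 72.23904418873335
222 [560.923 153.152 222.   ] [625.759 172.478 222.   ] 67.65512929397777
ring [597.131 164.313 182.   ]
[320.299 251.865] [320.792 282.345]
[318.914 245.75 ] [319.135 275.19 ]
[([71, 16, 39, 144, 4045], array([90.082, 85.67 ])), ([0, 124, 13, 56, 665], array([  5.603, 152.648])), ([163, 124, 33, 56, 1154], array([175.011, 156.912])), ([14, 129, 62, 50, 1518], array([ 45.57 , 153.225]))]
```

>>> move_arm(steps=[0.0013, 0.0008, 0.03, 0, 0, 1, 0.3, 0, 0, 0.032, 0, 0, 0, 0.3, 0, 0, 0, 0, 0, 0, -0.3, 0, 0, 0, 0, 0, 0, -1, 0, 0, 0, 0, 0, 0, -1, 0, 0, 0, 0, 0, 0, -1])

```text
time_s: 11.02
ee_pos: [597.7, 164.9, 213.6]
tool_rot: [[-0.956, -0.295, 0.002], [-0.295, 0.956, 0.002], [-0.003, 0.001, -1.0]]
contact_force: [-0.7, 0.3, 4.9]
finger_gap: 10.9
grasp_force: 62.1
```

```bash
python3 -c "
from h import *
to(None)"
```

```text
t 11.025 pos [597.724 164.936 213.561] yaw -162.85 q6 [15.4   25.021  2.124 66.95   0.053 -1.753] tilt [-0.003  0.001 -1.   ]
F [-0.692  0.289  4.88 ] T [0.212 0.209 0.005] gap 10.850454177305043 62.14887499809265
```

>>> move_arm(steps=[0, 0, 0.0003, 0, 0, 10, -1, 0, 0, 0.0003, 0, 0, 10, -1, 0, 0, 0.0003, 0, 0, 10, -1, 0, 0, 0.0003, 0, 0, 10, -1, 0, 0, 0.0004, 0, 0, 10, -1, 0, 0, 0.0004, 0, 0, 10, -1])

```text
time_s: 11.78
ee_pos: [597.8, 165.5, 211.6]
tool_rot: [[-0.73, 0.684, 0.003], [0.684, 0.73, 0.003], [-0.0, 0.004, -1.0]]
contact_force: [-1.1, 2.8, 5.6]
finger_gap: 11.1
grasp_force: 62.2
```

```bash
python3 -c "
from h import *
to([592.5,-115.5,260],180-36.9)"
```

```text
t 11.775 pos [597.788 165.489 211.584] yaw 136.85 q6 [15.421 25.069  1.904 66.652  0.107 58.567] tilt [-0.     0.004 -1.   ]
F [-1.128  2.836  5.65 ] T [0.448 0.239 0.025] gap 11.11413585699333 62.17304706573486
delta tool mm [-188.301 -208.45   -49.174] turn -6.24579932754159
```

>>> move_arm(steps=[0, 0, 0, 0, 0, 0, 0.2, 0, 0, 0, 0, 0, 0, 0.2, 0, 0, 0, 0, 0, 0, 0.2, 0, 0, -0.045, 0, 0, 0, 0.2, -0.0377, -0.0417, -0.001, 0, 0, 0, 0.2, -0.0377, -0.0417, -0.001, 0, 0, 0, 0.2, -0.0377, -0.0417, -0.001, 0, 0, 0, 0.2, -0.0377, -0.0417, -0.001, 0, 0, 0, 0.2, -0.0377, -0.0417, 0, 0, 0, 0, 0.2, 0, 0, 0, 0, 0, -6.2, 0.2, 0, 0, 0, 0, 0, 0, 0.2])

```text
time_s: 13.15
ee_pos: [593.1, -117.6, 258.4]
tool_rot: [[-0.801, 0.599, -0.001], [0.599, 0.801, 0.0], [0.001, -0.0, -1.0]]
contact_force: [-0.2, -0.2, -0.3]
finger_gap: 51.5
grasp_force: 0.0
```

```bash
python3 -c "
from h import *
save('wrist','w4')
print(proj('wrist',[592.8,-114.8,222]),proj('wrist',[592.8,-114.8,182]))
to([592.8,-114.8,212],143.1)"
```

```text
[323.603 294.064] [322.656 259.445]
t 13.2 pos [ 593.145 -116.884  258.445] yaw 143.25 q6 [-11.153  22.696   5.123  72.488   0.01   25.593] tilt [ 0.001 -0.    -1.   ]
F [-0.25   0.313  0.049] T [0.035 0.003 0.04 ] gap 51.205674262784605 0.0
delta tool mm [ 1.474  1.478 46.446] turn 0.1546163567226415
```

View pics/w4.png

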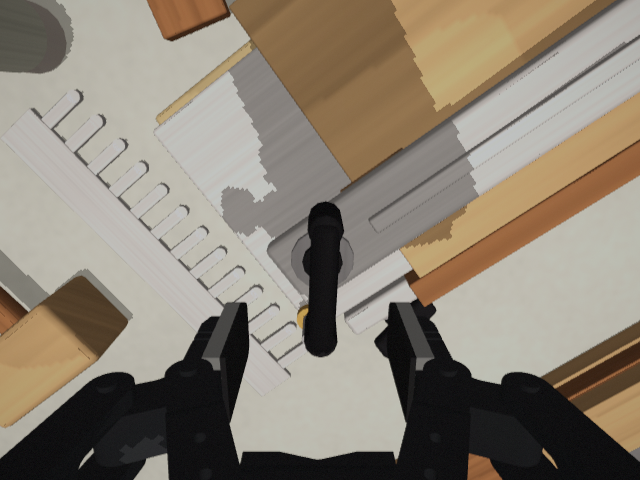

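>>> move_arm(steps=[0.0015, 0.0015, 0.023, 0, 0, 1.7, 0.2, 0, 0, 0.0235, 0, 0, 0, 0.2, 0, 0, 0, 0, 0, 0, -0.3, 0, 0, 0, 0, 0, 0, -1, 0, 0, 0, 0, 0, 0, -1, 0, 0, 0, 0, 0, 0, -1])

```text
time_s: 13.95
ee_pos: [593.1, -114.7, 213.2]
tool_rot: [[-0.784, 0.62, 0.0], [0.62, 0.784, -0.0], [-0.0, 0.0, -1.0]]
contact_force: [-3.0, -1.0, 3.7]
finger_gap: 10.9
grasp_force: 59.9
```

>>> move_arm(steps=[0, 0, 0.0003, 0, 0, 10, -1, 0, 0, 0.0003, 0, 0, 10, -1, 0, 0, 0.0004, 0, 0, 10, -1, 0, 0, 0.0003, 0, 0, 10, -1, 0, 0, 0.0003, 0, 0, 10, -1, 0, 0, 0.0004, 0, 0, 10, -1])

```text
time_s: 14.7
ee_pos: [593.0, -114.9, 211.2]
tool_rot: [[0.151, 0.989, 0.0], [0.989, -0.151, -0.0], [-0.0, 0.0, -1.0]]
contact_force: [-2.7, -1.3, 4.4]
finger_gap: 11.1
grasp_force: 60.0
```

```bash
python3 -c "
from h import *
to(None)"
```

```text
t 14.7 pos [ 592.962 -114.86   211.22 ] yaw 81.31 q6 [-10.953  23.584  -0.555  65.84   -0.019  87.736] tilt [-0.  0. -1.]
F [-2.689 -1.253  4.423] T [-0.248  0.498  0.083] gap 11.125789026378069 60.00599384307861
```

>>> move_arm(steps=[0, 0, 0.0003, 0, 0, 10, -1, 0, 0, 0.0003, 0, 0, 10, -1, 0, 0, 0.0004, 0, 0, 10, -1])

```text
time_s: 15.08
ee_pos: [592.9, -114.9, 210.3]
tool_rot: [[0.625, 0.781, 0.0], [0.781, -0.625, -0.0], [-0.0, 0.0, -1.0]]
contact_force: [-3.0, -0.1, 4.5]
finger_gap: 10.6
grasp_force: 60.0
```

```bash
python3 -c "
from h import *
to([597.8,165.3,260],136.85)"
```

```text
t 15.075 pos [ 592.885 -114.887  210.253] yaw 51.31 q6 [-10.954  23.608  -0.664  65.714  -0.026 117.737] tilt [-0.  0. -1.]
F [-3.032 -0.054  4.54 ] T [-0.178  0.587  0.056] gap 10.551109559730374 60.04775941371918
delta tool mm [ 221.753 -171.292  -49.882] turn -85.54075642930167
```

>>> move_arm(steps=[0, 0, 0, 0, 0, 0, 0.2, 0, 0, 0, 0, 0, 0, 0.2, 0, 0, 0, 0, 0, 0, 0.2, 0, 0, -0.045, 0, 0, 0, 0.2, 0.0444, -0.0343, -0.001, 0, 0, 0, 0.2, 0.0444, -0.0343, -0.001, 0, 0, 0, 0.2, 0.0443, -0.0342, -0.001, 0, 0, 0, 0.2, 0.0443, -0.0342, -0.001, 0, 0, 0, 0.2, 0.0443, -0.0342, 0, 0, 0, 0, 0.2, 0, 0, 0, 0, 0, -10.6, 0.2, 0, 0, 0, 0, 0, -10.6, 0.2, 0, 0, 0, 0, 0, -10.6, 0.2])

```text
time_s: 16.58
ee_pos: [596.2, 166.1, 258.0]
tool_rot: [[0.106, 0.994, -0.001], [0.994, -0.106, 0.0], [0.0, -0.001, -1.0]]
contact_force: [-0.1, 0.3, 0.4]
finger_gap: 51.2
grasp_force: 0.0
```

>>> move_arm(steps=[0, 0, 0, 0, 0, -10.6, 0.2, 0, 0, 0, 0, 0, -10.6, 0.2, 0, 0, 0, 0, 0, -10.6, 0.2, 0, 0, 0, 0, 0, -10.6, 0.2, 0, 0, 0, 0, 0, -10.6, 0.2, 0, 0, 0, 0, 0, -0.7, 0.2])

```text
time_s: 17.32
ee_pos: [596.3, 165.6, 258.1]
tool_rot: [[-0.733, 0.681, -0.001], [0.681, 0.733, 0.0], [0.001, -0.0, -1.0]]
contact_force: [0.9, -0.6, 0.3]
finger_gap: 51.3
grasp_force: 0.0
```

```bash
python3 -c "
from h import *
to([597.8,165.3,210.5],136.85)"
```

```text
t 17.325 pos [596.304 165.591 258.104] yaw 137.11 q6 [15.506 24.164  7.397 73.268  0.028 58.393] tilt [ 0.001 -0.    -1.   ]
F [ 0.943 -0.645  0.262] T [ 0.007  0.045 -0.008] gap 51.2782443109311 0.0
delta tool mm [-1.33   0.818 47.603] turn 0.2626166331537547
```

>>> move_arm(steps=[-0.0013, 0.0008, 0.023, 0, 0, 0.3, 0.2, 0, 0, 0.024, 0, 0, 0, 0.2, 0, 0, 0, 0, 0, 0, -0.3, 0, 0, 0, 0, 0, 0, -1, 0, 0, 0, 0, 0, 0, -1, 0, 0, 0, 0, 0, 0, -1])

```text
time_s: 18.08
ee_pos: [598.2, 165.3, 212.3]
tool_rot: [[-0.729, 0.684, 0.001], [0.684, 0.729, 0.001], [-0.0, 0.001, -1.0]]
contact_force: [-0.2, 1.3, 3.2]
finger_gap: 11.0
grasp_force: 59.9
```

>>> move_arm(steps=[0, 0, 0.0003, 0, 0, 10, -1, 0, 0, 0.0003, 0, 0, 10, -1, 0, 0, 0.0004, 0, 0, 10, -1])

```text
time_s: 18.45
ee_pos: [598.3, 165.4, 211.3]
tool_rot: [[-0.284, 0.959, 0.001], [0.959, 0.284, 0.001], [0.0, 0.001, -1.0]]
contact_force: [-0.1, -0.5, 2.5]
finger_gap: 10.8
grasp_force: 60.1
```

```bash
python3 -c "
from h import *
to(None)"
```

```text
t 18.45 pos [598.28  165.414 211.35 ] yaw 106.53 q6 [15.444 25.194  2.072 66.795  0.023 88.917] tilt [ 0.     0.001 -1.   ]
F [-0.127 -0.492  2.543] T [-0.044  0.162  0.063] gap 10.845134356844701 60.05784630775452
```

>>> move_arm(steps=[0, 0, 0.0003, 0, 0, 9, -1, 0, 0, 0.0003, 0, 0, 6, -1])

```text
time_s: 18.7
ee_pos: [598.3, 165.4, 210.9]
tool_rot: [[-0.029, 1.0, 0.001], [1.0, 0.029, 0.001], [0.001, 0.002, -1.0]]
contact_force: [-0.7, -0.4, 2.6]
finger_gap: 10.8
grasp_force: 60.1
```

```bash
python3 -c "
from h import *
to(None)"
```

```text
t 18.7 pos [598.321 165.417 210.875] yaw 91.64 q6 [ 15.445  25.202   2.014  66.718   0.019 103.804] tilt [ 0.001  0.002 -1.   ]
F [-0.704 -0.447  2.603] T [-0.119  0.223  0.062] gap 10.835047936175762 60.11637032032013
```

Left at 105° (3.5 mm), still free.

>>> move_arm(steps=[0, 0, 0.0002, 0, 0, 7, -1, 0, 0, 0.0003, 0, 0, 7, -1])

```text
time_s: 18.95
ee_pos: [598.3, 165.4, 210.4]
tool_rot: [[0.214, 0.977, 0.002], [0.977, -0.214, 0.001], [0.001, 0.001, -1.0]]
contact_force: [-0.6, -0.5, 2.7]
finger_gap: 10.9
grasp_force: 60.1
```

```bash
python3 -c "
from h import *
to(None)"
```

```text
t 18.95 pos [598.333 165.426 210.391] yaw 77.63 q6 [ 15.447  25.214   1.961  66.651   0.016 117.818] tilt [ 0.001  0.001 -1.   ]
F [-0.635 -0.476  2.65 ] T [-0.077  0.177  0.042] gap 10.892203874621458 60.129738450050354
```

>>> move_arm(steps=[0, 0, 0.0002, 0, 0, 7, -1, 0, 0, 0.0003, 0, 0, 7, -1])

```text
time_s: 19.2
ee_pos: [598.4, 165.4, 209.9]
tool_rot: [[0.444, 0.896, 0.002], [0.896, -0.444, 0.001], [0.001, 0.001, -1.0]]
contact_force: [0.5, -0.9, 3.5]
finger_gap: 11.2
grasp_force: 60.2
```

```bash
python3 -c "
from h import *
to([593,-114.9,260],51.31)"
```

```text
t 19.2 pos [598.384 165.412 209.922] yaw 63.62 q6 [ 15.445  25.227   1.91   66.582   0.015 131.82 ] tilt [ 0.001  0.001 -1.   ]
F [ 0.54  -0.896  3.53 ] T [-0.098  0.161  0.064] gap 11.246002564768862 60.19033133983612
delta tool mm [-253.455  119.762  -50.292] turn 12.31472544456247
```

>>> move_arm(steps=[0, 0, 0, 0, 0, 0, 0.2, 0, 0, 0, 0, 0, 0, 0.2, 0, 0, 0, 0, 0, 0, 0.2, 0, 0, -0.045, 0, 0, 0, 0.2, -0.0507, 0.024, -0.001, 0, 0, 0, 0.2, -0.0507, 0.024, -0.001, 0, 0, 0, 0.2, -0.0507, 0.024, 0, 0, 0, 0, 0.2, -0.0507, 0.0239, 0, 0, 0, 0, 0.2, -0.0507, 0.0239, 0, 0, 0, 0, 0.2, 0, 0, 0, 0, 0, 6.2, 0.2, 0, 0, 0, 0, 0, 6.1, 0.2])

```text
time_s: 20.58
ee_pos: [593.4, -116.4, 255.3]
tool_rot: [[0.626, 0.78, -0.001], [0.78, -0.626, 0.0], [-0.0, -0.001, -1.0]]
contact_force: [0.4, -0.2, 0.5]
finger_gap: 50.9
grasp_force: 0.0
```

```bash
python3 -c "
from h import *
to([593,-114.9,209.5],51.31)"
```

```text
t 20.575 pos [ 593.42  -116.383  255.34 ] yaw 51.27 q6 [-11.104  22.758   4.759  72.055   0.016 117.628] tilt [-0.    -0.001 -1.   ]
F [ 0.423 -0.198  0.459] T [ 0.044  0.006 -0.078] gap 50.897191271594124 0.0
delta tool mm [ 0.902 -1.211 45.841] turn -0.0427499563880005
```

>>> move_arm(steps=[0.0009, -0.0012, 0.023, 0, 0, 0, 0.2, 0, 0, 0.0225, 0, 0, 0, 0.2, 0, 0, 0, 0, 0, 0, -0.3, 0, 0, 0, 0, 0, 0, -1, 0, 0, 0, 0, 0, 0, -1, 0, 0, 0, 0, 0, 0, -1, 0, 0, 0.0002, 0, 0, 7, -1, 0, 0, 0.0003, 0, 0, 7, -1])

```text
time_s: 21.58
ee_pos: [593.8, -113.9, 210.6]
tool_rot: [[0.795, 0.606, 0.001], [0.606, -0.795, -0.0], [0.001, 0.001, -1.0]]
contact_force: [-0.4, -0.6, 3.6]
finger_gap: 11.0
grasp_force: 60.0
```

```bash
python3 -c "
from h import *
to(None)"
```

```text
t 21.575 pos [ 593.827 -113.932  210.645] yaw 37.33 q6 [-10.855  23.618  -0.588  65.708  -0.012 131.813] tilt [ 0.001  0.001 -1.   ]
F [-0.394 -0.624  3.649] T [-0.032  0.095  0.072] gap 11.021943113801049 59.96654570102692
```

>>> move_arm(steps=[0, 0, 0.0002, 0, 0, 7, -1, 0, 0, 0.0003, 0, 0, 7, -1])

```text
time_s: 21.82
ee_pos: [594.0, -114.2, 210.2]
tool_rot: [[0.918, 0.396, 0.002], [0.396, -0.918, -0.001], [0.001, 0.002, -1.0]]
contact_force: [-1.2, -0.7, 2.4]
finger_gap: 11.1
grasp_force: 60.0
```

```bash
python3 -c "
from h import *
to(None)"
```

```text
t 21.825 pos [ 593.965 -114.165  210.186] yaw 23.33 q6 [-10.86   23.633  -0.634  65.626  -0.041 145.81 ] tilt [ 0.001  0.002 -1.   ]
F [-1.232 -0.674  2.401] T [-0.203  0.108  0.058] gap 11.112680612250308 59.98652637004852
```

>>> move_arm(steps=[0, 0, 0.0002, 0, 0, 7, -1, 0, 0, 0.0003, 0, 0, 7, -1])

```text
time_s: 22.08
ee_pos: [594.1, -114.4, 209.9]
tool_rot: [[0.987, 0.162, 0.002], [0.162, -0.987, -0.002], [0.002, 0.002, -1.0]]
contact_force: [-1.1, -1.6, 4.3]
finger_gap: 10.9
grasp_force: 60.2
```

```bash
python3 -c "
from h import *
to(None)"
```

```text
t 22.075 pos [ 594.05  -114.438  209.888] yaw 9.32 q6 [-10.868  23.638  -0.671  65.561  -0.071 159.807] tilt [ 0.002  0.002 -1.   ]
F [-1.087 -1.636  4.256] T [-0.382  0.132  0.123] gap 10.889457921720242 60.173141956329346
```

>>> move_arm(steps=[0, 0, 0.0001, 0, 0, 4, -1])

```text
time_s: 22.2
ee_pos: [594.0, -114.5, 209.8]
tool_rot: [[0.996, 0.094, 0.002], [0.094, -0.996, -0.002], [0.002, 0.002, -1.0]]
contact_force: [-1.3, -1.5, 3.4]
finger_gap: 11.2
grasp_force: 60.1
```

```bash
python3 -c "
from h import *
for i in range(3): to(None)"
```

```text
t 22.2 pos [ 594.038 -114.528  209.841] yaw 5.41 q6 [-10.873  23.637  -0.679  65.55   -0.079 163.72 ] tilt [ 0.002  0.002 -1.   ]
F [-1.332 -1.518  3.398] T [-0.35   0.116  0.171] gap 11.17958922051398 60.11860370635986
t 22.2 pos [ 594.038 -114.528  209.841] yaw 5.41 q6 [-10.873  23.637  -0.679  65.55   -0.079 163.72 ] tilt [ 0.002  0.002 -1.   ]
F [-1.332 -1.518  3.398] T [-0.35   0.116  0.171] gap 11.17958922051398 60.11860370635986
t 22.2 pos [ 594.038 -114.528  209.841] yaw 5.41 q6 [-10.873  23.637  -0.679  65.55   -0.079 163.72 ] tilt [ 0.002  0.002 -1.   ]
F [-1.332 -1.518  3.398] T [-0.35   0.116  0.171] gap 11.17958922051398 60.11860370635986
```

>>> move_arm(steps=[0, 0, 0.0001, 0, 0, 4, -1])

```text
time_s: 22.32
ee_pos: [594.0, -114.6, 209.8]
tool_rot: [[1.0, 0.025, 0.002], [0.025, -1.0, -0.002], [0.002, 0.002, -1.0]]
contact_force: [-1.1, -2.4, 4.2]
finger_gap: 10.6
grasp_force: 60.2
```

```bash
python3 -c "
from h import *
to([598.2,165.4,209],63.62+180)"
```

```text
t 22.325 pos [ 594.049 -114.592  209.8  ] yaw 1.43 q6 [-10.873  23.636  -0.687  65.538  -0.09  167.696] tilt [ 0.002  0.002 -1.   ]
F [-1.059 -2.438  4.218] T [-0.387  0.145  0.167] gap 10.62510404765968 60.152024030685425
delta tool mm [  11.137 -279.802    0.251] turn -242.1896986769762
```

>>> move_arm(steps=[0, 0, 0, 0, 0, 0, 0.2, 0, 0, 0, 0, 0, 0, 0.2, 0, 0, 0, 0, 0, 0, 0.2, 0, 0, -0.045, 0, 0, 0, 0.2, 0.0022, -0.056, 0, 0, 0, 0, 0.2, 0.0022, -0.056, 0, 0, 0, 0, 0.2, 0.0022, -0.056, 0, 0, 0, 0, 0.2, 0.0022, -0.056, 0, 0, 0, 0, 0.2, 0.0022, -0.056, 0, 0, 0, 0, 0.2, 0, 0, 0, 0, 0, -10.4, 0.2, 0, 0, 0, 0, 0, -10.4, 0.2, 0, 0, 0, 0, 0, -10.4, 0.2])

```text
time_s: 23.82
ee_pos: [597.7, 100.4, 256.0]
tool_rot: [[0.771, 0.636, -0.01], [0.636, -0.77, 0.055], [0.028, -0.049, -0.998]]
contact_force: [-0.1, -1.4, 0.2]
finger_gap: 51.8
grasp_force: 0.0
```

>>> move_arm(steps=[0, 0, 0, 0, 0, -10.4, 0.2, 0, 0, 0, 0, 0, -10.4, 0.2, 0, 0, 0, 0, 0, -10.2, 0.2])

```text
time_s: 24.2
ee_pos: [597.7, 100.2, 256.0]
tool_rot: [[0.334, 0.943, -0.01], [0.941, -0.333, 0.056], [0.049, -0.028, -0.998]]
contact_force: [0.5, -0.6, -1.0]
finger_gap: 51.0
grasp_force: 0.0
```

```bash
python3 -c "
from h import *
to([598.2,165.4,209],63.62)"
```

```text
t 24.2 pos [597.7   100.209 256.037] yaw 70.48 q6 [  7.901  22.912   5.033  72.236   3.229 117.381] tilt [ 0.049 -0.028 -0.998]
F [ 0.488 -0.554 -0.958] T [-0.034  0.035  0.005] gap 50.98501974088785 0.0
delta tool mm [ 59.227 -19.919  50.577] turn 6.857987289062173
```

```bash
cat >> h.py <<'E'
def full(X,yaw):
    from scipy.spatial.transform import Rotation as Q
    s=bot.sense();R=np.array(s['tool_rot']);c,n=np.cos(np.radians(yaw)),np.sin(np.radians(yaw))
    T=np.array([[c,n,0],[n,-c,0],[0,0,-1]])
    print('shift',R.T@(np.array(X)-s['ee_pos']),'rotvec',Q.from_matrix(R.T@T).as_rotvec(degrees=True),'shift after turn',T.T@(np.array(X)-s['ee_pos']))
E
python3 -c "
from h import *
full([598.2,165.4,256],63.62)"
```

```text
shift [ 61.534 -21.221   3.651] rotvec [-1.755 -2.715  6.895] shift after turn [ 58.624 -28.518   0.037]
```

>>> move_arm(steps=[0, 0, 0, -1.76, -2.7, 6.9, 0.2, 0.0293, -0.0143, 0, 0, 0, 0, 0.2, 0.0293, -0.0143, 0, 0, 0, 0, 0.2, 0, 0, 0, 0, 0, 0, 0.2])

```text
time_s: 24.7
ee_pos: [598.5, 167.4, 255.9]
tool_rot: [[0.447, 0.894, -0.0], [0.894, -0.447, 0.001], [0.0, -0.0, -1.0]]
contact_force: [-0.1, -1.1, -0.8]
finger_gap: 51.3
grasp_force: 0.0
```

```bash
python3 -c "
from h import *
to([598.2,165.4,209],63.62);full([598.2,165.4,209],63.62)"
```

```text
t 24.7 pos [598.505 167.379 255.873] yaw 63.44 q6 [ 15.61   24.436   7.503  73.062   0.03  132.169] tilt [ 0. -0. -1.]
F [-0.146 -1.127 -0.843] T [-0.035 -0.011 -0.005] gap 51.252023684440964 0.0
delta tool mm [-1.928  0.625 46.872] turn -0.1788561185003985
shift [-1.928  0.625 46.872] rotvec [-0.016 -0.026 -0.179] shift after turn [-1.909  0.606 46.873]
```

>>> move_arm(steps=[-0.0019, 0.0006, 0.023, 0, 0, 0, 0.2, 0, 0, 0.0235, 0, 0, 0, 0.2, 0, 0, 0, 0, 0, 0, -0.3, 0, 0, 0, 0, 0, 0, -1, 0, 0, 0, 0, 0, 0, -1, 0, 0, 0, 0, 0, 0, -1, 0, 0, 0.0002, 0, 0, 6, -1])

```text
time_s: 25.58
ee_pos: [597.6, 163.6, 210.7]
tool_rot: [[0.543, 0.84, -0.0], [0.84, -0.543, 0.001], [0.001, -0.001, -1.0]]
contact_force: [-5.7, 0.7, 5.9]
finger_gap: 10.5
grasp_force: 60.1
```

```bash
python3 -c "
from h import *
to(None)"
```

```text
t 25.575 pos [597.572 163.595 210.715] yaw 57.13 q6 [ 15.286  25.158   1.918  66.763   0.049 138.16 ] tilt [ 0.001 -0.001 -1.   ]
F [-5.685  0.676  5.904] T [0.15  1.178 0.166] gap 10.537195663052186 60.129974484443665
```

>>> move_arm(steps=[0, 0, 0.0002, 0, 0, 6, -1])

```text
time_s: 25.7
ee_pos: [597.4, 163.7, 210.6]
tool_rot: [[0.628, 0.778, -0.0], [0.778, -0.628, 0.001], [0.001, -0.001, -1.0]]
contact_force: [-6.6, 1.9, 7.5]
finger_gap: 10.8
grasp_force: 60.2
```

```bash
python3 -c "
from h import *
to(None)"
```

```text
t 25.7 pos [597.438 163.712 210.633] yaw 51.11 q6 [ 15.295  25.153   1.897  66.751   0.06  144.186] tilt [ 0.001 -0.001 -1.   ]
F [-6.612  1.933  7.455] T [0.158 1.322 0.223] gap 10.756714041390646 60.24613916873932
```

>>> move_arm(steps=[0, 0, 0.0002, 0, 0, 5, -1])

```text
time_s: 25.82
ee_pos: [597.3, 163.8, 210.6]
tool_rot: [[0.693, 0.721, -0.0], [0.721, -0.693, 0.001], [0.0, -0.001, -1.0]]
contact_force: [-7.4, 1.9, 7.5]
finger_gap: 10.5
grasp_force: 60.4
```

```bash
python3 -c "
from h import *
to(None)"
```

```text
t 25.825 pos [597.311 163.796 210.58 ] yaw 46.15 q6 [ 15.3    25.147   1.879  66.742   0.071 149.151] tilt [ 0.    -0.001 -1.   ]
F [-7.38   1.904  7.546] T [0.139 1.4   0.224] gap 10.529174073385425 60.36705493927002
```

```bash
python3 -c "
from h import *
to([593.2,-114.8,209.8],1.43)"
```

```text
t 25.825 pos [597.311 163.796 210.58 ] yaw 46.15 q6 [ 15.3    25.147   1.879  66.742   0.071 149.151] tilt [ 0.    -0.001 -1.   ]
F [-7.38   1.904  7.546] T [0.139 1.4   0.224] gap 10.529174073385425 60.36705493927002
delta tool mm [-203.756  190.043    0.463] turn 44.71908521665472
```

>>> move_arm(steps=[0, 0, 0, 0, 0, 0, 0.2, 0, 0, 0, 0, 0, 0, 0.2, 0, 0, 0, 0, 0, 0, 0.2, 0, 0, -0.045, 0, 0, 0, 0.2, -0.0408, 0.038, 0, 0, 0, 0, 0.2, -0.0408, 0.038, 0, 0, 0, 0, 0.2, -0.0408, 0.038, 0, 0, 0, 0, 0.2, -0.0408, 0.038, 0, 0, 0, 0, 0.2, -0.0408, 0.038, 0, 0, 0, 0, 0.2, 0, 0, 0, 0, 0, 9, 0.2, 0, 0, 0, 0, 0, 9, 0.2, 0, 0, 0, 0, 0, 9, 0.2])

```text
time_s: 27.32
ee_pos: [594.7, -116.1, 254.0]
tool_rot: [[0.946, 0.324, 0.0], [0.324, -0.946, -0.0], [0.0, 0.0, -1.0]]
contact_force: [0.7, 0.3, 0.0]
finger_gap: 51.5
grasp_force: 0.0
```

>>> move_arm(steps=[0, 0, 0, 0, 0, 9, 0.2, 0, 0, 0, 0, 0, 8.7, 0.2, 0, 0, 0, 0, 0, 0, 0.2])

```text
time_s: 27.7
ee_pos: [594.7, -115.6, 254.0]
tool_rot: [[1.0, 0.029, 0.0], [0.029, -1.0, -0.0], [0.0, 0.0, -1.0]]
contact_force: [0.3, 0.2, 0.0]
finger_gap: 51.7
grasp_force: 0.0
```

```bash
python3 -c "
from h import *
to([593.4,-114.8,209.5],1.43)"
```

```text
t 27.7 pos [ 594.666 -115.603  253.997] yaw 1.65 q6 [-10.999  22.832   4.676  71.821  -0.005 167.348] tilt [ 0.  0. -1.]
F [0.328 0.161 0.028] T [-0.043  0.035 -0.026] gap 51.7170249827991 0.0
delta tool mm [-1.259 -0.846 44.496] turn 0.22309245380572928
```

>>> move_arm(steps=[-0.0013, -0.0008, 0.022, 0, 0, 0.2, 0.2, 0, 0, 0.0225, 0, 0, 0, 0.2, 0, 0, 0, 0, 0, 0, -0.3, 0, 0, 0, 0, 0, 0, -1, 0, 0, 0, 0, 0, 0, -1, 0, 0, 0, 0, 0, 0, -1, 0, 0, 0.0001, 0, 0, 4, -1])

```text
time_s: 28.58
ee_pos: [593.7, -114.8, 210.6]
tool_rot: [[0.999, -0.047, 0.002], [-0.047, -0.999, -0.0], [0.002, 0.0, -1.0]]
contact_force: [-0.8, -0.3, 3.3]
finger_gap: 10.9
grasp_force: 59.7
```

```bash
python3 -c "
from h import *
to(None)"
```

```text
t 28.575 pos [ 593.717 -114.764  210.621] yaw -2.71 q6 [-10.939  23.598  -0.623  65.658  -0.002 171.774] tilt [ 0.002  0.    -1.   ]
F [-0.829 -0.347  3.311] T [0.005 0.186 0.199] gap 10.902180627330893 59.727526903152466
```

>>> move_arm(steps=[0, 0, 0.0001, 0, 0, 3, -1])

```text
time_s: 28.7
ee_pos: [593.7, -114.8, 210.6]
tool_rot: [[0.995, -0.099, 0.002], [-0.099, -0.995, -0.001], [0.002, 0.0, -1.0]]
contact_force: [-0.7, -0.2, 3.0]
finger_gap: 10.8
grasp_force: 59.8
```

```bash
python3 -c "
from h import *
to(None)"
```

```text
t 28.7 pos [ 593.727 -114.796  210.593] yaw -5.7 q6 [-10.939  23.596  -0.631  65.646  -0.009 174.763] tilt [ 0.002  0.    -1.   ]
F [-0.699 -0.229  3.036] T [-0.016  0.207  0.265] gap 10.79881806437237 59.77667033672333
```

>>> move_arm(steps=[0, 0, 0, 0, 0, 0, 0.2, 0, 0, 0, 0, 0, 0, 0.2, 0, 0, 0, 0, 0, 0, 0.2, 0, 0, -0.045, 0, 0, 0, 0.2, 0, 0, 0, 0, 0, -10.4, 0.2, 0, 0, 0, 0, 0, -10.4, 0.2, 0, 0, 0, 0, 0, -10.4, 0.2, 0, 0, 0, 0, 0, -10.4, 0.2, 0, 0, 0, 0, 0, -10.3, 0.2])

```text
time_s: 29.82
ee_pos: [593.1, -114.7, 254.3]
tool_rot: [[0.687, 0.727, 0.0], [0.727, -0.687, 0.0], [0.0, -0.0, -1.0]]
contact_force: [0.1, 0.2, 0.7]
finger_gap: 51.1
grasp_force: 0.0
```

>>> move_arm(steps=[0.041, -0.0382, 0, 0, 0, 0, 0.2, 0.041, -0.0382, 0, 0, 0, 0, 0.2, 0.041, -0.0382, 0, 0, 0, 0, 0.2, 0.041, -0.0382, 0, 0, 0, 0, 0.2, 0.041, -0.0382, 0, 0, 0, 0, 0.2, 0, 0, 0, 0, 0, 0, 0.2, 0, 0, 0, 0, 0, 0, 0.2])

```text
time_s: 30.7
ee_pos: [596.8, 165.4, 254.2]
tool_rot: [[0.691, 0.723, -0.0], [0.723, -0.691, -0.001], [-0.001, 0.0, -1.0]]
contact_force: [-0.5, -0.3, 0.2]
finger_gap: 51.1
grasp_force: 0.0
```

```bash
python3 -c "
from h import *
to([598,165.2,209.5],46.15);full([598,165.2,209.5],46.15)"
```

```text
t 30.7 pos [596.765 165.378 254.194] yaw 46.29 q6 [ 15.506  24.256   6.965  72.736  -0.034 149.215] tilt [-0.001  0.    -1.   ]
F [-0.477 -0.251  0.168] T [ 0.017 -0.019  0.   ] gap 51.06781105347725 0.0
delta tool mm [ 0.756  1.003 44.693] turn 0.141119201173332
shift [ 0.756  1.003 44.693] rotvec [0.015 0.04  0.141] shift after turn [ 0.727  1.014 44.694]
```

>>> move_arm(steps=[0.0007, 0.001, 0.022, 0, 0, 0.1, 0.2, 0, 0, 0.0225, 0, 0, 0, 0.2, 0, 0, 0, 0, 0, 0, -0.3, 0, 0, 0, 0, 0, 0, -1, 0, 0, 0, 0, 0, 0, -1, 0, 0, 0, 0, 0, 0, -1, 0, 0, 0.0001, 0, 0, 2, -1])

```text
time_s: 31.58
ee_pos: [598.2, 165.0, 211.0]
tool_rot: [[0.718, 0.696, 0.001], [0.696, -0.718, -0.001], [0.0, 0.001, -1.0]]
contact_force: [-3.2, -2.2, 6.7]
finger_gap: 10.7
grasp_force: 59.9
```

```bash
python3 -c "
from h import *
to(None)"
```

```text
t 31.575 pos [598.159 164.993 211.04 ] yaw 44.07 q6 [ 15.446  25.198   2.032  66.776  -0.052 151.373] tilt [ 0.     0.001 -1.   ]
F [-3.184 -2.186  6.742] T [-0.447  0.667  0.263] gap 10.67959262291789 59.93317902088165
```

>>> move_arm(steps=[0, 0, 0, 0, 0, 0, 0.2, 0, 0, 0, 0, 0, 0, 0.2, 0, 0, 0, 0, 0, 0, 0.2, 0, 0, -0.045, 0, 0, 0, 0.2, 0, 0, -0.045, 0, 0, 0, 0.2, -0.04, -0.04, -0.01, 0, 0, 0, 0.2, -0.04, -0.04, 0, 0, 0, 0, 0.2, -0.04, -0.04, 0, 0, 0, 0, 0.2, -0.04, -0.04, 0, 0, 0, 0, 0.2, 0, 0, 0, 0, 0, 0, 0.2, 0, 0, 0, 0, 0, 0, 0.2])

```text
time_s: 32.95
ee_pos: [372.6, 169.0, 310.2]
tool_rot: [[0.717, 0.697, 0.002], [0.697, -0.717, 0.001], [0.002, 0.001, -1.0]]
contact_force: [0.9, -0.8, -0.1]
finger_gap: 51.2
grasp_force: 0.0
```

```bash
python3 -c "
from h import *
a=save('scene','sc5')[180:400,190:440,::-1]
to(None)
cv2.imwrite('pics/c5.png',cv2.resize(a,None,fx=2.7,fy=2.7,interpolation=cv2.INTER_CUBIC))"
```

```text
t 33.0 pos [373.099 169.102 310.086] yaw 44.14 q6 [ 24.385   2.17  -14.199  73.517  -0.004 160.242] tilt [ 0.002  0.001 -1.   ]
F [ 0.643  0.191 -0.744] T [-0.017  0.048 -0.001] gap 51.381900201387374 0.0
```

View pics/c5.png

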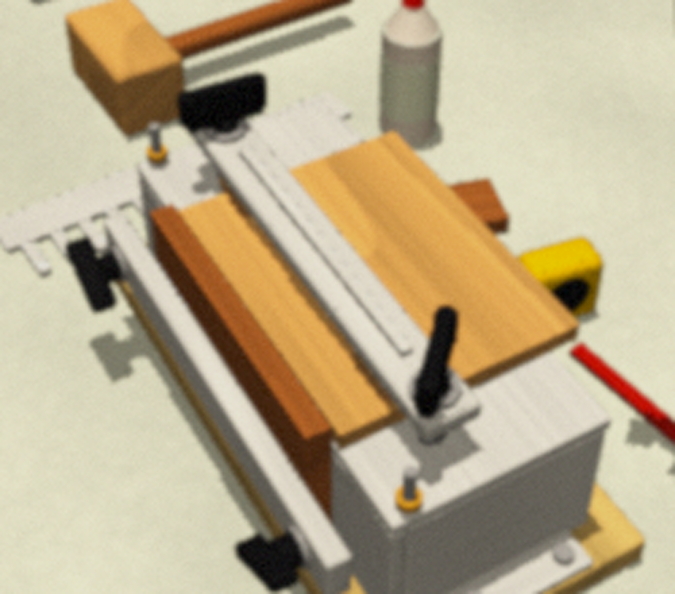

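The board lies flush along the brown stop and the bar is down and level. Nothing else has moved.

```bash
python3 -c "
from cell import bot
print(bot.hand_in())"
```

```text
the job is handed in; nothing more can be done
None
```

The board is pushed home flush against the upright board and clamped, with both knobs reading about 0.26 N m (within the 0.2–0.3 hand-snug range), the bar's ends kept within about 2 mm by knob turns throughout, and the job handed in at about 33 s; no verdict was shown.

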